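# Feel the drive play of a centrifuge rotor

### The job

Check the free play of the two-armed rotor on its drive stand (not the four-armed one): take its upright pin and swing the rotor clockwise, as seen from above, until the arm meets the resistance of the hub's dog, then anticlockwise until it meets the other dog, without dragging the stiff hub round with it. Leave the rotor let go about halfway between the two dogs, and do not disturb the four-armed rotor.

Things in the scene. Friction and masses are not known exactly. Their poses are not given: they have to be found in the camera images.
- bar_pin (a point): Top centre (123 mm above the table) of the upright steel grip pin of the two-armed aluminium rotor. Round, 14 mm across, stands 46 mm out of the arm, 85 mm from the rotor axis. Arm: bar 204 x 22 x 12 mm, upper face 77 mm above the table; its other end carries a grey bucket. Turns freely (under 1 N at the pin) until the bar meets a dog; then the hub resists with about 9.5 N at the pin, then slips.
- bar_hub: Dark steel hub disc, 112 mm across, under the two-armed rotor, on a round grey stand fixed to the table. Origin on the rotor axis, 48 mm above the table, z up. x axis: level, midway between its dogs; pin on this axis = middle of the free play. Play is about 0.40 rad each way (pin 33 mm off the x axis; -y side is clockwise seen from above, +y anticlockwise).
- bar_dog (a point): Top centre (80 mm above the table) of that hub's anticlockwise dog. The dogs are two upright steel studs on the hub, 14 mm across, 45 mm from the axis, 0.81 rad either side of the hub's x axis; the arm with the pin swings between them. They rise 3 mm above the arm's upper face.
- cross_pin (a point): Top centre of the like pin on the four-armed rotor, a bystander to be left alone, on an identical stand with the same heights and radii; its other three arms carry grey buckets. Either rotor may be on the left.

How it is judged:
On the way, in this order (a step that is already met when the one before it is completed fails the run):
1. the two-armed rotor swung clockwise (seen from above) until its arm is up against the dog: pin at least 27 mm to the -y side of the hub's x axis (y of bar_pin in the frame of bar_hub below -0.027 m), for 0.1 s.
2. then swung anticlockwise until it is up against the other dog: pin at least 27 mm to the +y side (y of bar_pin in the frame of bar_hub above 0.027 m), for 0.1 s.
At the end, for the whole second after the job is handed in: The two-armed rotor is let go and stands halfway between its dogs (pin within 14.5 mm, about 10 degrees, of the hub's x axis); the dog is within 12 mm (15 degrees) of where it began, and the four-armed rotor's pin within 10 mm of where it began (y of bar_pin in the frame of bar_hub between -0.0145 and 0.0145 m and distance of bar_dog from where it was at the start of the episode below 0.012 m and distance of cross_pin from where it was at the start of the episode below 0.01 m); the robot touches nothing.
It fails at once if the hub is dragged round: its dog moves more than 12 mm (15 degrees) (distance of bar_dog from where it was at the start of the episode above 0.012 m).
It fails at once if the four-armed rotor is disturbed: its pin moves more than 10 mm (distance of cross_pin from where it was at the start of the episode above 0.01 m).
It also fails if it takes over 45 s, if anything falls off the work surface, if the arm or the gripper's body presses on something with over 40 N, if the wrist force passes 120 N, or if a joint passes its speed limit or range.

### The arm

A 6-joint arm with a two-finger parallel gripper is mounted at the origin on the work surface. World frame = base frame: x ahead of the robot, y to its left, z up, the work surface at z = 0. Lengths are in m, angles in rad, forces in N, time in s.
With the tool pointing down it reaches from about 0.325 to 0.85 m from the base axis. Payload 4.4 kg.
Tool frame: the origin (TCP) lies on the mounting face of the last link; the fingertips stand ahead of it and the grasp point (between the pads) lies 180 mm ahead of it (env.tips_ahead is the z of the fingertips in the tool frame, in m); z points along the fingers, y is the line along which they close (so a half turn about z gives the same grasp; the last joint's range is limited). The gripper opens to 94 mm and grips with 3 to 60 N. Pads are 16 mm wide; open, the fingers measure 119 mm over their backs; the gripper's body (75 mm by 177 mm) begins 78 mm behind the grasp point.
Start: joints at [-1.407, 0.207, 1.542, -0, 1.393, -0.15], TCP at [0.177, -0.547, 0.405] pointing down, gripper open.
Joint ranges: [-2.73, 2.73], [-0.86, 2.22], [0.23, 2.46], [-1.11, 4.25], [0.08, 2.63], [-2.82, 2.82]. Speed limits (rad/s): [2.79, 2.79, 3.14, 3.14, 3.14, 3.14].

### API

Orientations are given as a rotation vector (axis times angle).
In Python, from station import env gives the robot as it stands.
- The arm moves only by the tool move_arm, never from a script. Its argument "targets" is a list that holds one entry, the list of rows, each a list of 5 numbers: the shift along the tool's x, y, z in m, then the turn about the tool's z in rad, then the finger opening in m, from 0 to 0.094. In form: [[[x, y, z, yaw, grip], ...]]. A call has 1 to 8 rows; each row is the pose to reach, as a shift and turn from the pose commanded when the call began, along the tool's axes at that moment; what a row does not reach only later rows make up. A row lasts 1/12 s, in which the tool goes at most 41.7 mm and 7.16 degrees, less where a joint would pass 70% of its speed; a pose out of reach is approached as far as the arm can. A call with a gripper value outside its range is refused whole. The fingers move at their own pace and stop on an object; the grip force is fixed at half the most. Time passes only in rows, so rows that repeat a pose let the fingers close. It gives the time, the measured TCP pose, the force, the opening and the grip force at its end, in the units of the state.
- env.sense(): the state, without advancing time (a new reading comes with each control period).
- env.grab_frame(name): name is "scene" or "top"; returns a dict with "frame" (480x640x3 uint8, blue, green, red), "K" (3x3 intrinsics, pixels), "rvec" (rotation vector, rad) and "tvec" (3), from world to camera coordinates, as OpenCV has them. Camera axes: x right, y down, z forward; pixel columns grow to the right and rows downward; lengths in m; the calibration is good to about 2 mm. A picture is of the moment at which its call begins. There is no depth.
- env.job_done(): hands the job in; it is judged then, once.
The state is a dict: "clock": time; "joints": joint angles; "joint_vel": joint speeds; "joint_torque": joint torques, N m; "tcp_pos": TCP position; "ee_rot": TCP orientation; "force": force on the tool from outside, world axes, zero at the start; "ft_torque": the same for the moment, N m; "gripper_width": finger opening in m; "finger_force": force on a finger pad.
Only numpy, scipy, OpenCV 4.12 (cv2) and the standard library are available. Lean on these libraries where they do the work, as an engineer would, in place of code of your own. Each camera call takes 0.05 s, during which the arm holds its last target. There are 200 camera calls.

## Working session

There is one attempt and no reset: what is moved stays moved. The work goes in short steps, Python scripts to look and compute and a tool call to move; the robot and the scene stay as the last step left them, time stands still between calls to the robot, and variables do not carry over. Pictures are saved under pics/ and viewed, at most 10 in all, crops included, and the job is handed in when it is done.

Besides the shell and the picture viewer there is one more tool, called after ">>>" by a JSON object that holds its "api" and its "payload". move_arm: Moves the arm, as the interface text tells. Its arguments: {"type":"object","properties":{"targets":{"type":"array","items":{"type":"array","items":{"type":"array","items":{"type":"number"}}}}},"required":["targets"]}

```bash
mkdir -p pics
cat > h.py <<'E'
import numpy as np, cv2
from station import env
def ray(f,uv,z):
    R=cv2.Rodrigues(np.array(f["rvec"],float))[0]; t=np.array(f["tvec"],float).ravel(); c=-R.T@t
    d=R.T@np.linalg.inv(np.array(f["K"]))@np.array([uv[0],uv[1],1.])
    return c+d*(z-c[2])/d[2]
def proj(f,p):
    return cv2.projectPoints(np.array([p],float),np.array(f["rvec"],float),np.array(f["tvec"],float),np.array(f["K"],float),None)[0].ravel()
E
python3 - <<'E'
from h import *
for n in("top","scene"):
    f=env.grab_frame(n); cv2.imwrite(f"pics/{n}0.png",f["frame"])
    R=cv2.Rodrigues(np.array(f["rvec"],float))[0]; print(n,-R.T@np.array(f["tvec"]).ravel(),np.array(f["K"])[0,0])
s=env.sense(); print(s,env.tips_ahead)
E
```

```text
top [ 0.45443528 -0.01146808  0.92424662] 509.6476256034322
scene [ 0.87668428 -0.29231293  0.64397147] 491.90607375817444
{'clock': 0.1, 'joints': array([-1.40749532e+00,  2.07329003e-01,  1.54274777e+00,  7.10339615e-06,
        1.39351944e+00, -1.50517061e-01]), 'joint_vel': array([-0.00083873,  0.0002956 , -0.00253283,  0.00119399, -0.00038023,
       -0.00010132]), 'joint_torque': array([ 2.12571388e-05, -3.71860456e+01, -2.82292467e+01,  7.00746384e-02,
        3.11383652e-02, -5.50044354e-05]), 'tcp_pos': array([ 0.17742785, -0.54661362,  0.40363985]), 'ee_rot': array([-3.10101960e+00, -4.90608960e-01,  9.12978527e-06]), 'force': array([0.70939448, 0.73447792, 0.62038292]), 'ft_torque': array([0.04559892, 0.03529708, 0.00016663]), 'finger_force': 0.0, 'gripper_width': 0.09425432066752143} 0.1992
```

View pics/top0.png

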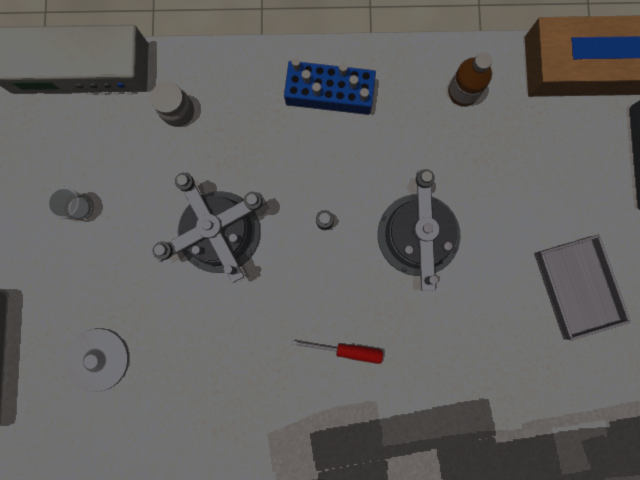

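View pics/scene0.png

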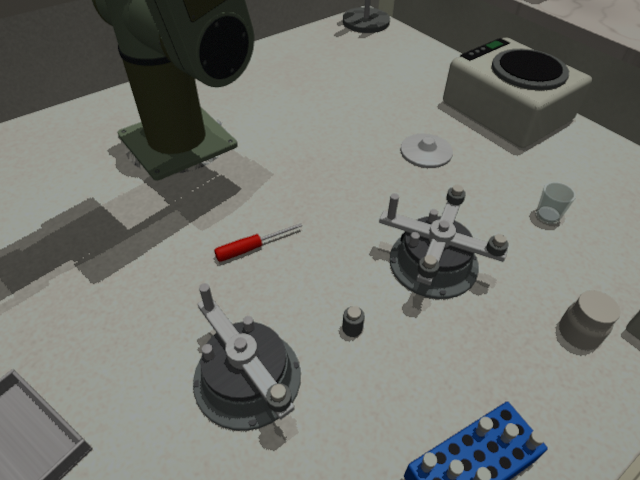

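The top view shows the two-armed rotor at the right: axis about (427,229), pin about (433,280), dogs about (409,250) and (448,246). In the scene view its pin top is about (206,289). I'll zoom in for exact pixels.

Run:
```python
import cv2,numpy as np
a=cv2.imread("pics/top0.png")[195:295,380:480]; b=cv2.imread("pics/scene0.png")[275:375,170:270]
o=np.hstack([cv2.resize(x,None,fx=4,fy=4,interpolation=cv2.INTER_CUBIC) for x in(a,b)])
o=cv2.convertScaleAbs(o,alpha=1.5,beta=10)
cv2.imwrite("pics/z0.png",o)
```

```text
(no output)
```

View pics/z0.png

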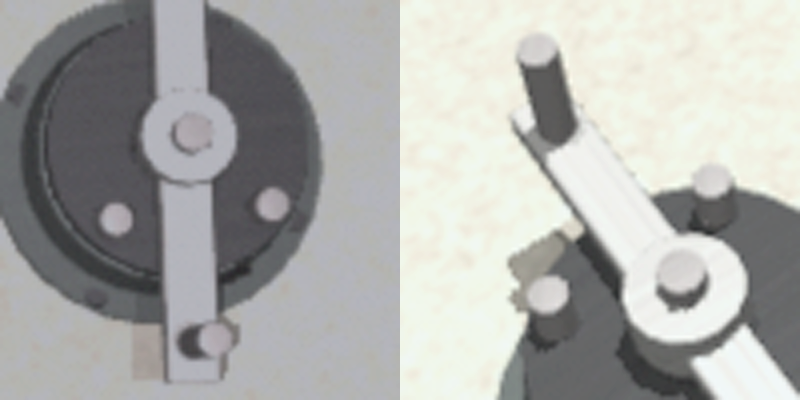

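Crop pixels give these positions. Top: pin (433.6,279.1), dogs (408.6,249.4) and (447.6,245.6). Scene: pin (204.6,287.1), dogs (206.6,347.9) and (247.6,319.9).

Run:
```python
from h import *
T=env.grab_frame("top");S=env.grab_frame("scene")
g={}
for n,z,a,b in(("pin",.123,(433.6,279.1),(204.6,287.1)),("dogL",.08,(408.6,249.4),(206.6,347.9)),("dogR",.08,(447.6,245.6),(247.6,319.9))):
    p,q=ray(T,a,z),ray(S,b,z);print(n,p,q); g[n]=(p+q)/2
# dogs: scene labels may swap
s2=[ray(S,(247.6,319.9),.08),ray(S,(206.6,347.9),.08)]
L=(ray(T,(408.6,249.4),.08)+s2[0])/2;Rr=(ray(T,(447.6,245.6),.08)+s2[1])/2
print(L,Rr,np.linalg.norm(L-Rr),"expect",.09*np.sin(.81))
m=(L+Rr)/2;d=(L-Rr)[:2];d/=np.linalg.norm(d)
for n in(1,-1):
    x=n*np.array([-d[1],d[0]]);ax=m[:2]-x*.045*np.cos(.81);r=g["pin"][:2]-ax
    print("x",x,np.arctan2(x[1],x[0]),"axis",ax,"pin r",np.linalg.norm(r),"ang",np.arctan2(x[0]*r[1]-x[1]*r[0],x@r))
h=ray(T,(427.6,228),.087);print("axis seen",h, ray(T,(206,226),.087))
```

```text
pin [ 0.47726231 -0.17199737  0.123     ] [ 0.48067469 -0.17260283  0.123     ]
dogL [ 0.52816804 -0.14097187  0.08      ] [ 0.53590167 -0.20749509  0.08      ]
dogR [ 0.53363826 -0.20587191  0.08      ] [ 0.53132969 -0.14304639  0.08      ]
[ 0.52974887 -0.14200913  0.08      ] [ 0.53476996 -0.2066835   0.08      ] 0.06486898535847933 expect 0.06518584569331283
x [-0.99699984 -0.07740366] -3.064111488250759 axis [ 0.56319376 -0.17194468] pin r 0.08422600754631984 ang -0.07326133750255184
x [0.99699984 0.07740366] 0.07748116533903424 axis [ 0.50132507 -0.17674795] pin r 0.022794731684571114 ang 2.867725102070041
axis seen [ 0.56265998 -0.17239961  0.087     ] [0.57102287 0.19490632 0.087     ]
```

>>> {"api": "move_arm", "payload": {"targets": [[[0.03,-0.02,0,0,0.05],[0.06,-0.04,0,0,0.05],[0.09,-0.06,0,0,0.05],[0.12,-0.08,0,0,0.05],[0.15,-0.1,0,0,0.05],[0.18,-0.12,0,0,0.05],[0.21,-0.14,0,0,0.05],[0.24,-0.16,0,0,0.05]]]}}

```text
clock: 0.87
tcp_pos: [0.357, -0.319, 0.4046]
ee_rot: [-3.103, -0.49, -0.0]
force: [0.4, -0.6, -0.4]
gripper_width: 0.0504
finger_force: 0.0
```

>>> {"api": "move_arm", "payload": {"targets": [[[0.03,-0.02,0,0.06,0.04],[0.06,-0.04,0,0.12,0.04],[0.09,-0.06,0,0.18,0.04],[0.12,-0.08,0,0.24,0.04],[0.15,-0.095,0,0.3,0.04],[0.163,-0.103,0,0.314,0.04],[0.163,-0.103,0,0.314,0.04],[0.163,-0.103,0,0.314,0.04]]]}}

```text
clock: 1.53
tcp_pos: [0.4798, -0.1717, 0.4043]
ee_rot: [3.141, 0.004, -0.001]
force: [-0.6, -0.5, -0.3]
gripper_width: 0.0399
finger_force: 0.0
```

```bash
cat > st.py <<'E'
from h import *
from scipy.spatial.transform import Rotation as Ro
s=env.sense();R=Ro.from_rotvec(s["ee_rot"]).as_matrix()
print(s["clock"],s["tcp_pos"],"x",R[:,0],"y",R[:,1],"F",s["force"],s["gripper_width"],s["joints"])
ax=np.array([.563,-.172]);x=np.array([-.997,-.0774]);r=s["tcp_pos"][:2]-ax
print("r",np.hypot(*r),"hubx",x@r,"huby",x[0]*r[1]-x[1]*r[0])
for n,P in(("pin",(.479,-.1723,.285)),):
    print("to pin, tool axes",R.T@(np.array(P)-s["tcp_pos"]))
E
python3 st.py
```

```text
1.5333 [ 0.47982074 -0.17172019  0.40433641] x [ 9.99996550e-01  2.45400756e-03 -9.37085744e-04] y [ 2.45413286e-03 -9.99996980e-01  1.32581506e-04] F [-0.61913334 -0.48203626 -0.25951996] 0.03986863728538277 [-5.13478796e-01  6.75920511e-02  1.69940679e+00 -5.88843437e-04
  1.37534355e+00  1.05497803e+00]
r 0.08317973213192979 hubx 0.0829080665710688 huby -0.0067170435802172265
to pin, tool axes [-0.00071033  0.00056197  0.1193372 ]
```

>>> {"api": "move_arm", "payload": {"targets": [[[-0.001,0,0.03,0,0.04],[-0.001,0,0.055,0,0.04],[-0.001,0,0.075,0,0.04],[-0.001,0,0.09,0,0.04],[-0.001,0,0.105,0,0.04],[-0.001,0,0.119,0,0.04],[-0.001,0,0.119,0,0.04],[-0.001,0,0.119,0,0.04]]]}}

```text
clock: 2.2
tcp_pos: [0.4776, -0.1732, 0.285]
ee_rot: [-3.141, 0.003, 0.003]
force: [0.1, -0.6, 0.6]
gripper_width: 0.0402
finger_force: 0.0
```

>>> {"api": "move_arm", "payload": {"targets": [[[0,0,0,0,0.03],[0,0,0,0,0.02],[0,0,0,0,0.01],[0,0,0,0,0.01],[0,0,0,0,0.01],[0,0,0,0,0.01]]]}}

```text
clock: 2.7
tcp_pos: [0.4789, -0.1725, 0.2864]
ee_rot: [3.141, -0.0, 0.002]
force: [-0.6, -0.1, 3.5]
gripper_width: 0.0131
finger_force: 30.0
```

```bash
python3 st.py
python3 - <<'E'
from h import *
f=env.grab_frame("scene")["frame"][200:440,120:360]; cv2.imwrite("pics/g.png",cv2.resize(f,(480,480)))
E
```

```text
2.7 [ 0.47890627 -0.17248797  0.28644841] x [ 9.99999378e-01 -2.44724269e-05  1.11546149e-03] y [-2.53081755e-05 -9.99999719e-01  7.49232317e-04] F [-0.58390637 -0.11658848  3.54585452] 0.013121987305047452 [-5.15842150e-01  2.00631994e-01  1.81394027e+00 -1.12516269e-04
  1.12568050e+00  1.05502744e+00]
r 0.08409515013788205 hubx 0.08387922201550932 huby -0.0060223495005849136
to pin, tool axes [ 9.21140807e-05 -1.89056963e-04  1.44837120e-03]
```

View pics/g.png

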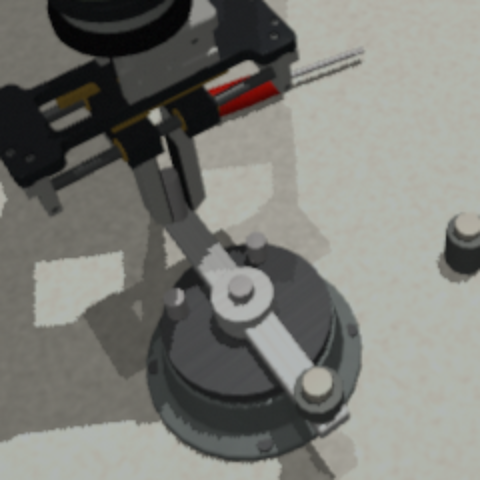

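The fingers hold the pin (about scene pixel (205,295)), and the dogs are clear of them. Now I swing clockwise.

>>> {"api": "move_arm", "payload": {"targets": [[[0.0001,-0.0034,0,0.04,0.01],[0.0003,-0.0068,0,0.08,0.01],[0.0006,-0.0101,0,0.12,0.01],[0.0011,-0.0135,0,0.16,0.01],[0.0017,-0.0168,0,0.2,0.01],[0.0024,-0.02,0,0.24,0.01],[0.0026,-0.021,0,0.25,0.01],[0.0026,-0.021,0,0.25,0.01]]]}}

```text
clock: 3.42
tcp_pos: [0.4814, -0.1513, 0.2864]
ee_rot: [3.117, -0.391, 0.001]
force: [-2.2, 0.2, 6.5]
gripper_width: 0.0131
finger_force: 30.0
```

```bash
python3 st.py
```

```text
3.4167 [ 0.48142959 -0.1513378   0.28643391] x [ 9.69048709e-01 -2.46868618e-01  6.96191810e-04] y [-2.46868965e-01 -9.69048759e-01  4.64808546e-04] F [-2.17745591  0.23590427  6.49130273] 0.013121609117792745 [-4.76136267e-01  1.92148963e-01  1.82429306e+00 -3.28656413e-04
  1.12436780e+00  1.34424958e+00]
r 0.0841466421820091 hubx 0.0797264402764819 huby -0.026913758785979063
to pin, tool axes [0.00281951 0.02091252 0.00144559]
```

>>> {"api": "move_arm", "payload": {"targets": [[[0,-0.0015,0,0.018,0.01],[0,-0.003,0,0.036,0.01],[0.0001,-0.0045,0,0.054,0.01],[0.0001,-0.0045,0,0.054,0.01],[0.0001,-0.0045,0,0.054,0.01]]]}}

```text
clock: 3.83
tcp_pos: [0.4826, -0.1471, 0.2864]
ee_rot: [3.105, -0.475, 0.001]
force: [-2.2, 0.2, 5.4]
gripper_width: 0.0135
finger_force: 30.0
```

```bash
python3 st.py
```

```text
3.8333 [ 0.48263301 -0.14710331  0.2864191 ] x [ 9.54342667e-01 -2.98713431e-01  5.99616520e-04] y [-2.98713615e-01 -9.54342766e-01  2.44862209e-04] F [-2.23658524  0.24419899  5.38265475] 0.013464820260824644 [-4.67493692e-01  1.92000901e-01  1.82450851e+00 -1.59180207e-04
  1.12445168e+00  1.40671568e+00]
r 0.08413499754838309 hubx 0.0781988806952218 huby -0.031042409242734686
to pin, tool axes [0.0040586  0.02513117 0.00142769]
```

>>> {"api": "move_arm", "payload": {"targets": [[[0,-0.001,0,0.012,0.01],[0,-0.002,0,0.024,0.01],[0,-0.002,0,0.024,0.01],[0,-0.002,0,0.024,0.01]]]}}

```text
clock: 4.17
tcp_pos: [0.4832, -0.1453, 0.2864]
ee_rot: [3.099, -0.512, 0.001]
force: [-1.3, 1.1, 6.5]
gripper_width: 0.0136
finger_force: 30.0
```

>>> {"api": "move_arm", "payload": {"targets": [[[0,-0.001,0,0.012,0.01],[0,-0.002,0,0.024,0.01],[0,-0.002,0,0.024,0.01],[0,-0.002,0,0.024,0.01]]]}}

```text
clock: 4.5
tcp_pos: [0.4835, -0.1446, 0.2865]
ee_rot: [3.089, -0.547, -0.0]
force: [-3.7, -4.8, 5.8]
gripper_width: 0.0135
finger_force: 30.0
```

```bash
python3 st.py
```

```text
4.5 [ 0.48349998 -0.14457047  0.28645035] x [ 9.39201905e-01 -3.43364899e-01  5.73154782e-04] y [-0.34336421 -0.93919306  0.00417237] F [-3.69276523 -4.81048175  5.79799048] 0.013514936781195884 [-0.46102809  0.19223159  1.82415581 -0.00452782  1.12417935  1.46222032]
r 0.08409894078392421 hubx 0.07713847173074724 huby -0.03350054212383819
to pin, tool axes [0.00529412 0.02758246 0.00156848]
```

The arm meets the clockwise dog at y = -33.5 mm, with about 5 N. Now anticlockwise.

>>> {"api": "move_arm", "payload": {"targets": [[[0.0001,0.0042,0,-0.05,0.01],[0.0004,0.0084,0,-0.1,0.01],[0.0009,0.0126,0,-0.15,0.01],[0.0017,0.0168,0,-0.2,0.01],[0.0026,0.0209,0,-0.25,0.01],[0.0038,0.025,0,-0.3,0.01],[0.0051,0.029,0,-0.35,0.01],[0.0067,0.0329,0,-0.4,0.01]]]}}

```text
clock: 5.17
tcp_pos: [0.479, -0.1767, 0.2864]
ee_rot: [3.14, 0.08, 0.002]
force: [0.4, 1.2, 5.0]
gripper_width: 0.0132
finger_force: 30.0
```

>>> {"api": "move_arm", "payload": {"targets": [[[0.0001,0.0042,0,-0.05,0.01],[0.0004,0.0084,0,-0.1,0.01],[0.0009,0.0126,0,-0.15,0.01],[0.0017,0.0168,0,-0.2,0.01],[0.0026,0.0209,0,-0.25,0.01],[0.0038,0.025,0,-0.3,0.01],[0.0044,0.027,0,-0.325,0.01],[0.0044,0.027,0,-0.325,0.01]]]}}

```text
clock: 5.83
tcp_pos: [0.4851, -0.2035, 0.2864]
ee_rot: [3.086, 0.583, 0.004]
force: [2.2, 0.6, 4.4]
gripper_width: 0.0133
finger_force: 30.0
```

```bash
python3 st.py
```

```text
5.8333 [ 0.48508726 -0.20354471  0.28639508] x [0.93102777 0.36494129 0.00226621] y [ 0.36493902 -0.93103043  0.00136194] F [2.22130671 0.56400341 4.42439729] 0.013270912821201127 [-5.62172588e-01  2.33892288e-01  1.77289229e+00  1.12263346e-03
  1.13236753e+00  6.34579193e-01]
r 0.08405630989793414 hubx 0.08012056007887429 huby 0.025419626090756348
to pin, tool axes [ 0.00573191 -0.03131315  0.00136543]
```

>>> {"api": "move_arm", "payload": {"targets": [[[0,0.002,0,-0.024,0.01],[0.0001,0.004,0,-0.048,0.01],[0.0003,0.0065,0,-0.077,0.01],[0.0003,0.0065,0,-0.077,0.01],[0.0003,0.0065,0,-0.077,0.01]]]}}

```text
clock: 6.25
tcp_pos: [0.4877, -0.2091, 0.2864]
ee_rot: [3.062, 0.699, 0.004]
force: [2.9, 1.2, 5.3]
gripper_width: 0.0136
finger_force: 30.0
```

>>> {"api": "move_arm", "payload": {"targets": [[[0,0.001,0,-0.012,0.01],[0,0.002,0,-0.024,0.01],[0,0.002,0,-0.024,0.01],[0,0.002,0,-0.024,0.01]]]}}

```text
clock: 6.58
tcp_pos: [0.4882, -0.2101, 0.2864]
ee_rot: [-3.053, -0.735, -0.003]
force: [1.3, 4.6, 8.1]
gripper_width: 0.0132
finger_force: 30.0
```

```bash
python3 st.py
```

```text
6.5833 [ 0.48816081 -0.21013145  0.28635645] x [0.89027769 0.45541367 0.00200593] y [ 0.45541633 -0.89027787 -0.00113723] F [1.32592872 4.62561104 8.09356392] 0.01324167359775015 [-0.57002199  0.24510228  1.7588497   0.00254034  1.1376138   0.52686905]
r 0.08399352272352283 hubx 0.07756604648573523 huby 0.032224503082295304
to pin, tool axes [ 0.00907057 -0.03785094  0.00141769]
```

The other dog is met at +32.2 mm, so the midpoint is about -0.6 mm. Now back to the middle and release.

>>> {"api": "move_arm", "payload": {"targets": [[[0.0001,-0.0042,0,0.05,0.01],[0.0004,-0.0084,0,0.1,0.01],[0.0009,-0.0126,0,0.15,0.01],[0.0017,-0.0168,0,0.2,0.01],[0.0026,-0.0209,0,0.25,0.01],[0.0038,-0.025,0,0.3,0.01],[0.0051,-0.029,0,0.35,0.01],[0.0067,-0.033,0,0.4,0.01]]]}}

```text
clock: 7.25
tcp_pos: [0.4791, -0.1787, 0.2864]
ee_rot: [3.138, 0.111, 0.003]
force: [1.2, -0.8, 5.9]
gripper_width: 0.0132
finger_force: 30.0
```

>>> {"api": "move_arm", "payload": {"targets": [[[0,0,0,0,0.01],[0,0,0,0,0.01],[0,0,0,0,0.01],[0,0,0,0,0.02],[0,0,0,0,0.03],[0,0,0,0,0.04],[0,0,0,0,0.04],[0,0,0,0,0.04]]]}}

```text
clock: 7.92
tcp_pos: [0.4783, -0.1784, 0.285]
ee_rot: [-3.139, -0.116, 0.002]
force: [-0.5, 0.8, 0.2]
gripper_width: 0.0393
finger_force: 0.0
```

```bash
python3 st.py
```

```text
7.9167 [ 0.4782911  -0.17838221  0.28496977] x [ 0.99728954  0.07356259 -0.00145382] y [ 7.35616133e-02 -9.97290416e-01 -7.17261982e-04] F [-0.53710668  0.77369124  0.16718562] 0.03932816543541325 [-5.26589728e-01  2.06435128e-01  1.81043939e+00 -2.53929601e-04
  1.12632298e+00  9.70687308e-01]
r 0.08494898295809283 hubx 0.08494875260252176 huby -0.00019340364725396048
to pin, tool axes [ 1.15435400e-03 -6.01360542e-03 -2.75915368e-05]
```

Rise straight, then back off to see the result.

>>> {"api": "move_arm", "payload": {"targets": [[[0,0,-0.015,0,0.04],[0,0,-0.04,0,0.04],[0,0,-0.07,0,0.04],[0,0,-0.1,0,0.04],[0,0,-0.12,0,0.04],[-0.03,0.03,-0.12,0,0.04],[-0.05,0.06,-0.12,0,0.04],[-0.07,0.09,-0.12,0,0.04]]]}}

```text
clock: 8.58
tcp_pos: [0.4148, -0.2738, 0.4063]
ee_rot: [3.138, 0.119, 0.001]
force: [-0.3, -1.0, 0.4]
gripper_width: 0.0398
finger_force: 0.0
```

>>> {"api": "move_arm", "payload": {"targets": [[[-0.02,0.03,0,0,0.04],[-0.04,0.06,0,0,0.04],[-0.06,0.09,0,0,0.04],[-0.08,0.12,0,0,0.04],[-0.1,0.15,0,0,0.04],[-0.1,0.15,0,0,0.04]]]}}

```text
clock: 9.08
tcp_pos: [0.3238, -0.4349, 0.4054]
ee_rot: [3.137, 0.106, -0.003]
force: [-0.3, 0.2, 0.1]
gripper_width: 0.0402
finger_force: 0.0
```

Run:
```python
from h import *
a=env.grab_frame("top")["frame"]; cv2.imwrite("pics/f.png",a)
o=np.hstack([cv2.resize(a[195:295,380:480],(400,400),interpolation=2),cv2.resize(a[150:300,150:300],(400,400))])
cv2.imwrite("pics/f.png",cv2.convertScaleAbs(o,alpha=1.5,beta=10))
```

```text
(no output)
```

View pics/f.png

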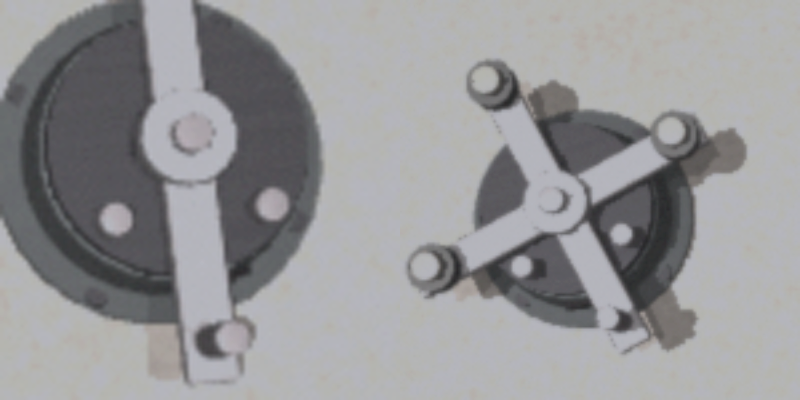

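The dogs are still at crop (116,219) and (272,204), as at the start. The pin at (235,335) stands midway between them, and the four-armed rotor is unmoved.

```bash
python3 -c "
from station import env
print(env.job_done())"
```

```text
the job is handed in; nothing more can be done
None
```

I swung the two-armed rotor clockwise to one dog (pin at -33.5 mm) and anticlockwise to the other (+32.2 mm), then let it go at about the middle; the last picture shows the dogs and the four-armed rotor unmoved, and the job is handed in, though no verdict came back.

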